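Set and lock the air, then hold the batten up to the airbrush

ROBOT

A 6-joint arm with a two-finger parallel gripper is mounted at the origin on the work surface. World frame = base frame: x ahead of the robot, y to its left, z up, the work surface at z = 0. Lengths are in mm, angles in rad, forces in N, time in s.
With the tool pointing down it reaches from about 350 to 975 mm from the base axis. Payload 17.4 kg.
Tool frame: the origin (TCP) lies on the centre line of the jaws, within the pads' length; the fingertips stand 25 mm ahead of it and the grasp point (between the pads) lies 6 mm ahead of it; z points along the fingers, y is the line along which they close (so a half turn about z gives the same grasp; the last joint's range is limited). The gripper opens to 85 mm and grips with 20 to 120 N. Pads are 22 mm wide; open, the fingers measure 114 mm over their backs; the gripper's body (76 mm by 85 mm) begins 54 mm behind the grasp point. The pads swing forward as they close: fully open they stand 13 mm farther back than shut.
Start: joints at [-1.229, 0.116, 1.442, -0, 1.584, -0.038], TCP at [250.237, -626.908, 256.303] pointing down, gripper open.
Joint ranges: [-2.83, 2.83], [-0.83, 2.19], [0.07, 2.5], [-1.14, 4.28], [0.01, 3], [-2.97, 2.97]. Speed limits (rad/s): [1.89, 1.89, 2.22, 3.14, 3.14, 3.14].

INTERFACE

Orientations are given as a unit quaternion [x, y, z, w].
In Python, from station import robot, viewer, workorder gives the robot as it stands.
- The arm moves only by the shell command python3 -m crank 'ROWS' [FORCE]. ROWS is JSON, a list of rows, each an object with "fingers": the gripper command: -1 is fully open, 1 is shut, values between are in proportion; "xyz": the shift along the world's x, y, z in mm, a list of three; "turn": the turn, a rotation vector about the world's x, y, z in rad, a list of three. In form: [{"fingers": fingers, "xyz": [tx, ty, tz], "turn": [rx, ry, rz]}, ...]. A call has 1 to 5 rows; each row shifts and turns the commanded pose from where the row before left it; what a row does not reach is not made up. A row lasts 1/12 s, in which the tool goes at most 41.7 mm and 7.16 degrees, less where a joint would pass 70% of its speed; a pose out of reach is approached as far as the arm can. A call with a gripper value outside its range is refused whole. The fingers move at their own pace and stop on an object; FORCE is the grip in N (left out, the last holds). Time passes only in rows, so rows that do not move let the fingers close. It gives the time, the measured TCP pose, the force, the opening and the grip force at its end, in the units of the state.
- robot.state(): the state, without advancing time (a new reading comes with each control period).
- viewer.snapshot(name): name is "side" or "top" or "wrist"; returns the picture (400x640x3 uint8, blue, green, red); there is no depth.
- viewer.get_calibration(name): a dict with "camera_matrix" (3x3 intrinsics, pixels), "eye" and "orientation" of the camera in the world. Camera axes: x right, y down, z forward; pixel columns grow to the right and rows downward; lengths in mm; the calibration is good to about 2 mm. The wrist camera is an equidistant fisheye: a pixel r from the principal point sees the ray r / f radians off the axis. A picture is of the moment at which its call begins: read the wrist's pose just before it. get_calibration takes no time and is no camera call; for the wrist camera it gives the pose at the moment of the call.
- workorder.finish_job(): hands the job in; it is judged then, once.
The state is a dict: "time_s": time; "joints": joint angles; "qd": joint speeds; "tau": joint torques, N m; "tool_pos": TCP position; "orientation": TCP orientation; "contact_force": force on the tool from outside, world axes, zero at the start; "ft_torque": the same for the moment, N m; "width": finger opening in mm; "finger_force": force on a finger pad.
Only numpy, scipy, OpenCV 4.12 (cv2) and the standard library are available. Lean on these libraries where they do the work, as an engineer would, in place of code of your own. Each camera call takes 0.05 s, during which the arm holds its last target. There are 200 camera calls.

TASK

Get the batten ready for spraying: turn the air regulator's knob until its pointer is on the dial's mark, then slide the lock fork fully home around the knob's neck. Then lift the long batten off its cradle and hold it level and still, middle straight in front of the airbrush nozzle, about 12 cm from it and at the nozzle's height, with the batten's length square across the spray; keep it level all the way and leave the other things on the bench where they are. Finish while still holding it there in the air: do not put it down or let go.

Things in the scene. Friction and masses are not known exactly. Their poses are not given: they have to be found in the camera images.
- regulator: Air regulator fixed to the bench: flat aluminium block, 30 mm high, 78 mm wide. Origin on the bench under the knob's axis; the block reaches from y = -48 to +132 mm. Beyond the -y end is a round gauge, 37 mm high. The dial's only mark is on the knob's -y side; the lock comes from the +y side between two rails.
- pressure_knob (a joint): The knob's turn in rad, limits 0 to 2.4, growing clockwise seen from above. At 0 the pointer is along the regulator's +x; at 1.57 it is on the mark (along the regulator's -y). It has light friction (0.04 N m) and stays where it is left.
- knob_grip (a point): Middle of the black knob's grip bar, on the turning axis, 59 mm above the bench. Bar 48 mm long, 14 mm thick, 30 mm tall (44 to 74 mm above the bench): pinch it across its thickness with the fingertips at least 44 mm up. Under it is an 18 mm square steel neck. This point's x axis points to the pointer end.
- knob_pointer (a point): Pointer end of the knob's bar: at its top, 24 mm from the axis. The half of the bar's top on this side carries a white line.
- dial_mark (a point): The black mark on the regulator's dial, 30 mm from the knob's axis, at the height of the block's top.
- knob_lock (a joint): How far the steel lock fork has been slid towards the knob, in m: 0 is fully open, 0.040 fully home, with its two prongs around the knob's square neck and against the end stop. Sliding friction 2 N; it stays where it is left. It moves along the regulator's -y.
- lock_tab (a point): Middle of the lock's upright steel tab: 14 mm thick across the slide, 34 mm long along it, 34 mm tall (40 to 74 mm above the bench; this point at 57 mm). On the regulator's centre line, at its y = 100 mm when open, 60 mm when home. The guide rails beside it reach 42 mm above the bench.
- cradle: Drying cradle fixed to the bench: two plywood rests at x = +75 and -75 mm, each 18 mm thick, joined by an 8 mm high strip. Their tops are 45 mm above the bench, with 10 mm high lips either side (36 mm apart) that keep the batten from sliding off. Origin at its centre on the bench.
- batten: The bare wooden batten that lies across the cradle's two rests: 220 mm long (its x), 24 mm wide (y), 18 mm thick (z), about 0.1 kg, evenly balanced. Origin at the centre of its underside, z up. In the cradle its underside is 45 mm above the bench.
- batten_mid (a point): Centre of the batten, 9 mm above its origin; its balance point.
- airbrush: The steel airbrush clamped level on a stand that is fixed to the bench, with a colour cup on top (190 mm high in all). Origin on the bench straight below the spray point; the nozzle tip is at its x = 120 mm and points along its -x, the stand's foot (110 x 90 mm, 12 mm thick) begins at x = 160 mm.
- nozzle (a point): Tip of the airbrush's nozzle, 150 mm above the bench.
- spray_point (a point): The spot where the middle of the batten is to be held: straight ahead of the nozzle tip, 120 mm from it, at the same height of 150 mm.
- jar_near: Bystander: closed paint jar, 48 mm across, 62 mm high.
- jar_far: Bystander: closed glass jar, 44 mm across, 55 mm high.
- sanding_stick: Bystander: flat grey sanding stick, 220 x 28 x 8 mm.
- tape_roll: Bystander: roll of tape lying flat, 90 mm across, 24 mm high.
- short_batten: Bystander: offcut of the same batten, 120 x 24 x 18 mm, flat on the bench (not the one to be held).
- flat_brush: Bystander: paint brush lying on the bench.
Mind the look-alikes: they are no part of the job. What is shaped like the regulator but red is not meant.

How it is judged:
By the outcome, as a careful person would: the job done as asked, in the order asked, and still so for the second after the job is handed in, while the arm keeps its last pose, push and grip.
It also fails if it takes over 61 s, if anything falls off the work surface, if the arm or the gripper's body presses on something with over 40 N, if the wrist force passes 120 N, or if a joint passes its speed limit or range.

## Working session

There is one attempt and no reset: what is moved stays moved. The work goes in short steps, Python scripts to look and compute and a shell command to move; the robot and the scene stay as the last step left them, time stands still between calls to the robot, and variables do not carry over. Pictures are saved under pics/ and viewed, at most 10 in all, crops included, and the job is handed in when it is done.

```bash
mkdir -p pics; cat > h.py <<'E'
import numpy as np, cv2
from scipy.spatial.transform import Rotation as R
from station import robot, viewer, workorder
def cal(n):
    c=viewer.get_calibration(n);o=np.array(c["orientation"],float)
    M=R.from_quat(o).as_matrix() if o.size==4 else o
    return np.array(c["camera_matrix"]),np.array(c["eye"],float),M
def ray(c,n,u,v):
    K,e,M=c
    x,y=(u-K[0,2])/K[0,0],(v-K[1,2])/K[1,1]
    if n=="wrist":
        r=np.hypot(x,y);s=np.sin(r)/r if r>1e-9 else 1;d=np.array([x*s,y*s,np.cos(r)])
    else: d=np.array([x,y,1.])
    return e,M@d
def onz(c,n,u,v,z):
    e,d=ray(c,n,u,v);return (e+d*(z-e[2])/d[2]).round(1)
def proj(c,n,p):
    K,e,M=c;q=M.T@(np.array(p,float)-e)
    if n=="wrist":
        t=np.arctan2(np.hypot(q[0],q[1]),q[2]);q=np.array([*(q[:2]/np.hypot(q[0],q[1])*t),1])
    return (K@(q/q[2]))[:2].round(1)
E
python3 - <<'E'
from h import *
for n in("side","top"):
    c=cal(n);im=viewer.snapshot(n);cv2.imwrite(f"pics/{n}0.png",im);print(n,c)
print(robot.state())
E
```

```text
side (array([[490.26097789,   0.        , 315.63027674],
       [  0.        , 490.26097789, 200.46175938],
       [  0.        ,   0.        ,   1.        ]]), array([  247.04683845, -1011.32174273,  1253.26433507]), array([[ 0.95534532, -0.22923677,  0.18645595],
       [-0.29537263, -0.72293199,  0.62459935],
       [-0.00838617, -0.65178205, -0.75835996]]))
top (array([[435.07540871,   0.        , 314.54241293],
       [  0.        , 435.07540871, 195.8655554 ],
       [  0.        ,   0.        ,   1.        ]]), array([ 401.23885871,  -45.85932371, 1211.71677442]), array([[ 0.01274846, -0.99582169,  0.09042477],
       [-0.99979825, -0.01409849, -0.01430684],
       [ 0.01552191, -0.09022413, -0.99580052]]))
{'time_s': 0.1, 'joints': array([-1.22877824e+00,  1.16423740e-01,  1.44216475e+00, -2.58394299e-05,
        1.58404255e+00, -3.77896808e-02]), 'qd': array([ 8.90124868e-05, -5.43374030e-04, -3.98198746e-03,  7.56582150e-04,
        6.40921328e-04, -6.48794009e-04]), 'tau': array([ 2.24129755e-03, -7.33666921e+01, -6.33789396e+01,  2.87419812e-05,
        5.31037615e-03,  3.30710657e-05]), 'tool_pos': array([ 250.19345013, -626.76186535,  255.66656022]), 'orientation': array([ 9.82022281e-01,  1.88764322e-01, -9.14420504e-05, -5.11241225e-04]), 'contact_force': array([ 0.30420874,  0.4700066 , -0.2894671 ]), 'ft_torque': array([-0.00536506,  0.00929828, -0.02347942]), 'finger_force': 0.0, 'width': 85.34215366454697}
```

View pics/top0.png

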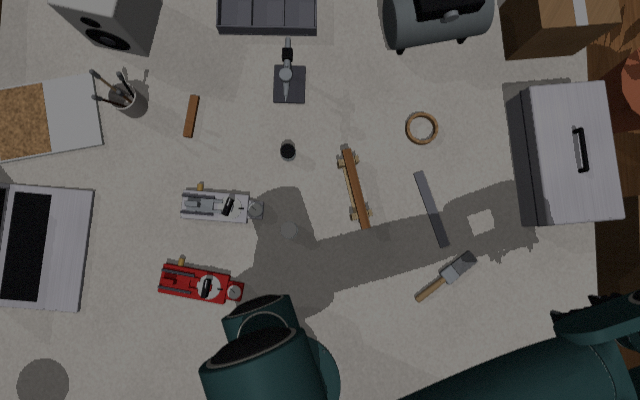

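View pics/side0.png

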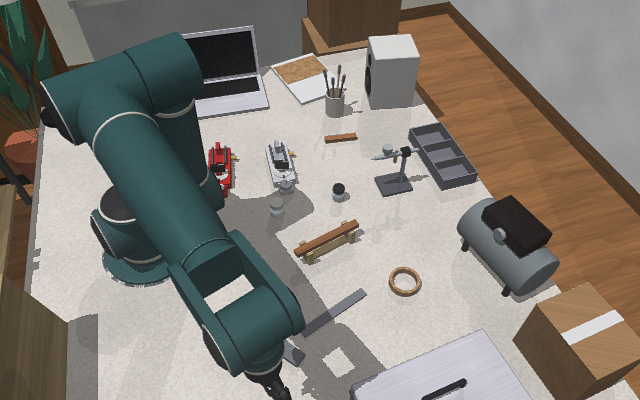

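The top view shows these candidates:
- **Regulators:** aluminium at (215,205), which is the one I want. The red look-alike is at (200,283).
- **Battens:** the long one on the cradle at (353,190), which I want. The offcut is at (191,116), and the grey stick at (432,210).
- **Airbrush:** (288,80).
- **Jars:** (288,150) and (288,230).

I'll check the choice in one close crop.

```bash
python3 - <<'E'
from h import *
im=cv2.imread("pics/top0.png");s=cv2.imread("pics/side0.png")
a=cv2.resize(im[175:235,170:275],None,fx=7,fy=7,interpolation=cv2.INTER_CUBIC)[:, :735]
b=cv2.resize(im[30:110,255:325],None,fx=3,fy=3,interpolation=cv2.INTER_CUBIC)[:170]
b2=np.zeros((170,735,3),np.uint8)
b2[:, :210]=b
d=cv2.resize(s[140:182,365:420],None,fx=4,fy=4,interpolation=cv2.INTER_CUBIC);b2[:d.shape[0],220:220+d.shape[1]]=d
d=cv2.resize(s[135:197,260:300],None,fx=2.7,fy=2.7,interpolation=cv2.INTER_CUBIC);b2[:d.shape[0],460:460+d.shape[1]]=d
cv2.imwrite("pics/crop1.png",np.vstack([a,b2]))
c=cal("top")
for n,p in dict(knob=(229,206,74),redknob=(208,287,74),bat=(353,187,63),batA=(345,147,63),batB=(365,229,63),nozz=(285,97,150),cup=(286,73,190),foot=(289,84,12),jar=(288,150,60),jar2=(288,230,55)).items(): print(n,onz(c,"top",*p))
# batten by colour
h=cv2.cvtColor(im,cv2.COLOR_BGR2HSV)
m=cv2.inRange(h,(5,110,60),(20,255,255));m[:130]=0;m[:, :320]=0;m[240:]=0;m[:,390:]=0
cs,_=cv2.findContours(m,0,2);k=max(cs,key=cv2.contourArea);r=cv2.minAreaRect(k);print(r);
for q in cv2.boxPoints(r):print(q,onz(c,"top",*q,63))
E
```

```text
knob [474.8 160.9  74. ]
redknob [265.8 208.4  74. ]
bat [ 530.7 -164.4   63. ]
batA [ 638.3 -142.4   63. ]
batB [ 419.7 -196.6   63. ]
nozz [744.7  15.9 150. ]
cup [791.3  12.3 190. ]
foot [827.3  13.3  12. ]
jar [628.3  10.3  60. ]
jar2 [414.5   6.7  55. ]
((355.47064208984375, 188.38235473632812), (81.49195861816406, 9.45888900756836), 75.96376037597656)
[341.00006 150.00002] [ 629.9 -131.7   63. ]
[350.1765  147.70589] [ 636.6 -156.3   63. ]
[369.94122 226.7647 ] [ 425.7 -209.6   63. ]
[360.76477 229.05882] [ 419.4 -185.4   63. ]
```

View pics/crop1.png

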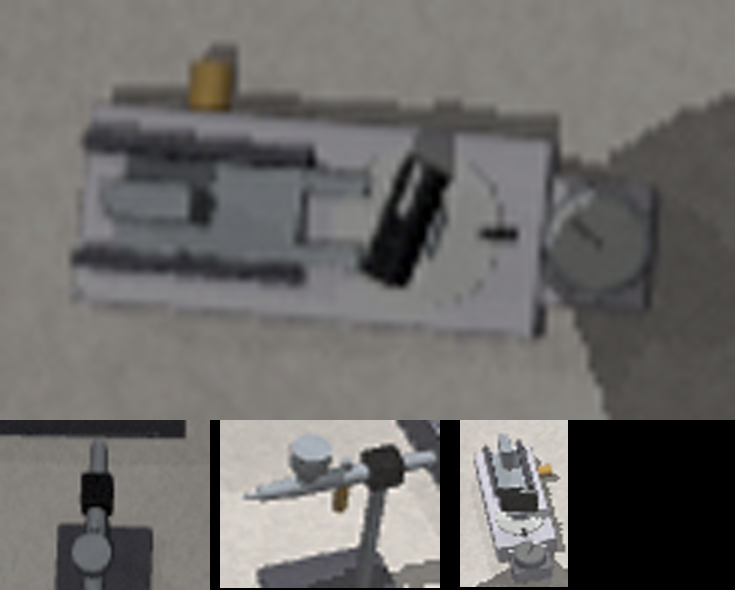

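The crop confirms it. The aluminium block has its gauge at the -y end (right), the mark at crop (498,233), and the knob bar with its white half upward and slightly clockwise, so the knob is at about 0.3 rad. The lock tab is at crop (150,200), open. The nozzle points along world -x. I'm moving above the knob.

```bash

python3 -m crank '[{"fingers":-1,"xyz":[11,39.5,0],"turn":[0,0,0.12]},{"fingers":-1,"xyz":[11,39.5,0],"turn":[0,0,0.12]},{"fingers":-1,"xyz":[11,39.5,0],"turn":[0,0,0.12]},{"fingers":-1,"xyz":[11,39.5,0],"turn":[0,0,0.12]},{"fingers":-1,"xyz":[11,39.5,0],"turn":[0,0,0.12]}]' 40 >/dev/null
python3 -m crank '[{"fingers":-1,"xyz":[11,39.5,0],"turn":[0,0,0.12]},{"fingers":-1,"xyz":[11,39.5,0],"turn":[0,0,0.12]},{"fingers":-1,"xyz":[11,39.5,0],"turn":[0,0,0.12]},{"fingers":-1,"xyz":[11,39.5,0],"turn":[0,0,0.12]},{"fingers":-1,"xyz":[11,39.5,0],"turn":[0,0,0.12]}]' >/dev/null
python3 -m crank '[{"fingers":-1,"xyz":[11,39.5,0],"turn":[0,0,0.12]},{"fingers":-1,"xyz":[11,39.5,0],"turn":[0,0,0.12]},{"fingers":-1,"xyz":[11,39.5,0],"turn":[0,0,0.12]},{"fingers":-1,"xyz":[11,39.5,0],"turn":[0,0,0.12]},{"fingers":-1,"xyz":[11,39.5,0],"turn":[0,0,0.12]}]' >/dev/null
python3 -m crank '[{"fingers":-1,"xyz":[11,39.5,0],"turn":[0,0,0.12]},{"fingers":-1,"xyz":[11,39.5,0],"turn":[0,0,0.12]},{"fingers":-1,"xyz":[11,39.5,0],"turn":[0,0,0.12]},{"fingers":-1,"xyz":[11,39.5,0],"turn":[0,0,0.12]},{"fingers":-1,"xyz":[0,0,0],"turn":[0,0,0.12]}]'
python3 - <<'E'
from h import *
c=cal("wrist");im=viewer.snapshot("wrist");cv2.imwrite("pics/w1.png",im)
np.save("w1.npy",np.array(c,dtype=object),allow_pickle=True);print(c)
for p in [(476,163,74),(470,120,30)]: print(proj(c,"wrist",p))
E
```

```text
time_s: 1.77
tool_pos: [459.7, 129.0, 255.6]
orientation: [0.175, 0.985, 0.001, -0.001]
contact_force: [0.5, -0.5, -0.3]
width: 85.4
finger_force: 0.0Traceback (most recent call last):
  File "<stdin>", line 3, in <module>
ValueError: could not broadcast input array from shape (3,3) into shape (3,)
```

View pics/w1.png

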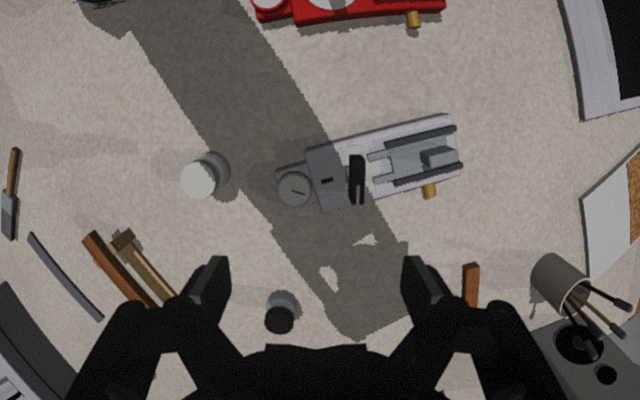

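The wrist view shows the aluminium regulator at about (370,165), with the knob bar at (357,178), the mark at (327,181), the gauge at (293,189) and the tab at (440,157). I'm enlarging it to get pixels.

```bash
python3 - <<'E'
from h import *
import pickle
c=cal("wrist");im=viewer.snapshot("wrist");cv2.imwrite("pics/w2.png",im);pickle.dump(c,open("w2.p","wb"))
a=cv2.resize(im[105:220,270:470],None,fx=4,fy=4,interpolation=cv2.INTER_CUBIC);cv2.imwrite("pics/w2c.png",a)
print(c[0],c[1])
for p in [(476,163,74),(470,120,30)]: print(proj(c,"wrist",p))
E
```

```text
[[309.70691629   0.         315.45783699]
 [  0.         309.70691629 199.89426408]
 [  0.           0.           1.        ]] [383.69415668 151.92967296 375.10539158]
[356.5 186.4]
[314.7 183.5]
```

View pics/w2c.png

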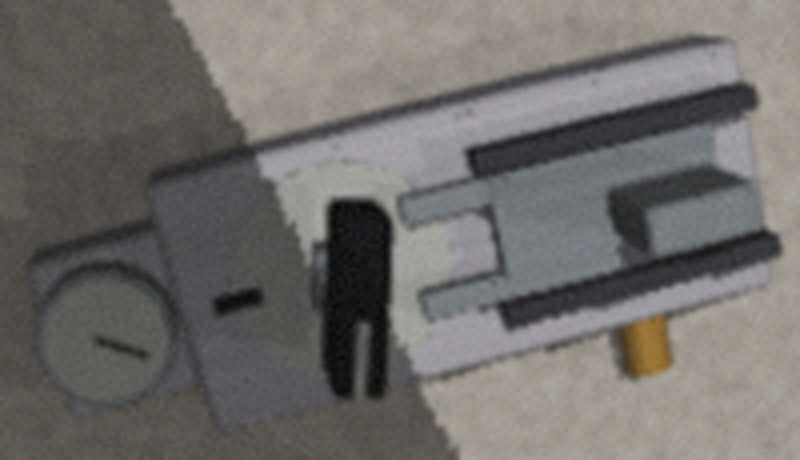

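```bash
python3 - <<'E'
from h import *
import pickle
c=pickle.load(open("w2.p","rb"))
f=lambda x,y,z:onz(c,"wrist",270+x/4,105+y/4,z)
P={n:f(*v) for n,v in dict(tr=(735,42,30),br=(770,290,30),tl=(152,182,30),bl=(222,425,30),mark=(238,301,30),gauge=(107,335,37),tabA=(650,208,74),tabB=(757,182,74),pend=(363,395,74),axis=(361,320,74),wl0=(361,320,74)).items()}
for k,v in P.items():print(k,v)
ctr=(P['tr']+P['br']+P['tl']+P['bl'])/4
ay=(P['tr']+P['br']-P['tl']-P['bl'])[:2];ay/=np.hypot(*ay)
print(ctr,"yaw",np.arctan2(-ay[0],ay[1]),"len",np.hypot(*(P['tr']-P['tl'])[:2]),"wid",np.hypot(*(P['tr']-P['br'])[:2]),np.hypot(*(P['tl']-P['bl'])[:2]))
print("knob axis from block",ctr[:2]-42*ay,"from mark",P['mark'][:2]+30*ay)
# airbrush triangulation
def tri(ct,pt,cs,ps):
    e1,d1=ray(ct,"top",*pt);e2,d2=ray(cs,"side",*ps);A=np.c_[d1,-d2];t=np.linalg.lstsq(A,e2-e1,rcond=None)[0];a,b=e1+d1*t[0],e2+d2*t[1];return ((a+b)/2).round(1),np.linalg.norm(a-b).round(1)
ct,cs=cal("top"),cal("side")
print("nozzle",tri(ct,(285.5,101),cs,(372,158.5)))
im=cv2.imread("pics/top0.png")[25:110,262:316];s=cv2.imread("pics/side0.png")[135:200,360:430]
a=cv2.resize(im,None,fx=7,fy=7,interpolation=cv2.INTER_CUBIC);b=cv2.resize(s,None,fx=6,fy=6,interpolation=cv2.INTER_CUBIC)
o=np.zeros((595,800,3),np.uint8);o[:a.shape[0],:a.shape[1]]=a;o[:b.shape[0],380:800]=b;cv2.imwrite("pics/ab.png",o)
E
```

```text
tr [445.1 302.4  30. ]
br [522.5 295.5  30. ]
tl [431.3 125.8  30. ]
bl [506.4 120.6  30. ]
mark [472.1 137.3  30. ]
gauge [467.3  99.3  37. ]
tabA [472.2 248.3  74. ]
tabB [474.7 280.   74. ]
pend [495.2 161.7  74. ]
axis [475.8 167.1  74. ]
wl0 [475.8 167.1  74. ]
[476.325 211.075  30.   ] yaw -0.08485972639486121 len 177.13836399831627 wid 77.70694949616795 75.27981137064569
knob axis from block [472.76516758 169.22613391] from mark [474.64273744 167.19204721]
nozzle (array([739.5,  14.1, 147.1]), np.float64(7.9))
```

View pics/ab.png

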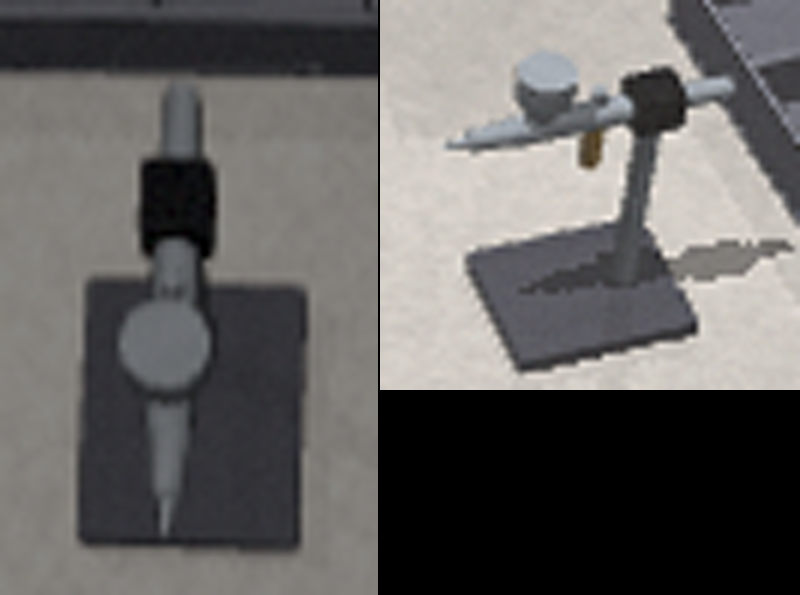

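The nozzle tip is at crop (165,535), and the side crop agrees with z≈147. Regulator yaw is about -0.08 and the knob axis about (475,166). The block measures 177 x 77 mm against 180 x 78 given, which is good. Now I'm working out the nozzle and the settled pose.

```bash
python3 - <<'E'
from h import *
s=robot.state();print(s['tool_pos'],s['orientation'])
c=cal("top");cs=cal("side")
print("tip top",onz(c,"top",285.6,101.4,150),"tip side",onz(cs,"side",371.2,159.5,150),"rear",onz(c,"top",262+181/7,25+90/7,150))
for p in [(86,280),(303,287),(299,548),(80,543)]: print(onz(c,"top",262+p[0]/7,25+p[1]/7,12))
im=cv2.imread("pics/side0.png");h=cv2.cvtColor(im,cv2.COLOR_BGR2HSV)
m=cv2.inRange(h,(5,130,100),(15,255,255));m[:205]=0;m[270:]=0;m[:,:285]=0;m[:,365:]=0
k=max(cv2.findContours(m,0,2)[0],key=cv2.contourArea);r=cv2.minAreaRect(k);print(r,[list(onz(cs,"side",*q,63)) for q in cv2.boxPoints(r)])
E
```

```text
[459.07535892 124.92911825 255.6821031 ] [ 1.77100429e-01  9.84192532e-01 -3.02812656e-04 -6.37476737e-04]
tip top [733.5  14.2 150. ] tip side [738.4   8.5 150. ] rear [898.3  11.6 150. ]
[882.   56.1  12. ]
[880.8 -32.   12. ]
[772.1 -32.   12. ]
[772.7  56.2  12. ]
((319.3000183105469, 239.6000518798828), (5.813776969909668, 53.66563034057617), 63.43495178222656) [[np.float64(423.0), np.float64(-192.2), np.float64(63.0)], [np.float64(587.5), np.float64(-150.3), np.float64(63.0)], [np.float64(588.5), np.float64(-171.5), np.float64(63.0)], [np.float64(425.3), np.float64(-212.3), np.float64(63.0)]]
```

```bash

python3 -m crank '[{"fingers":-1,"xyz":[3.2,8.2,-28],"turn":[0,0,0.012]},{"fingers":-1,"xyz":[3.2,8.2,-28],"turn":[0,0,0.012]},{"fingers":-1,"xyz":[3.2,8.2,-28],"turn":[0,0,0.012]},{"fingers":-1,"xyz":[3.2,8.2,-28],"turn":[0,0,0.012]},{"fingers":-1,"xyz":[3.2,8.2,-28],"turn":[0,0,0.012]}]' 30 >/dev/null
python3 -m crank '[{"fingers":-1,"xyz":[0,0,-15],"turn":[0,0,0]},{"fingers":-1,"xyz":[0,0,-14],"turn":[0,0,0]},{"fingers":-1,"xyz":[0,0,-14],"turn":[0,0,0]},{"fingers":-1,"xyz":[0,0,0],"turn":[0,0,0]}]'
python3 - <<'E'
from h import *
import pickle
c=cal("wrist");im=viewer.snapshot("wrist");pickle.dump(c,open("w3.p","wb"));cv2.imwrite("pics/w3.png",im)
print(robot.state()['tool_pos'],proj(c,"wrist",(475,166,74)))
cv2.imwrite("pics/w3c.png",cv2.resize(im[120:400,180:480],None,fx=2,fy=2))
E
```

```text
time_s: 2.62
tool_pos: [474.0, 163.0, 70.6]
orientation: [0.153, 0.988, -0.001, -0.002]
contact_force: [-0.8, -0.5, -1.6]
width: 85.6
finger_force: 0.0
[474.65286526 163.30494242  72.34307002] [325.8 288.9]
```

View pics/w3c.png

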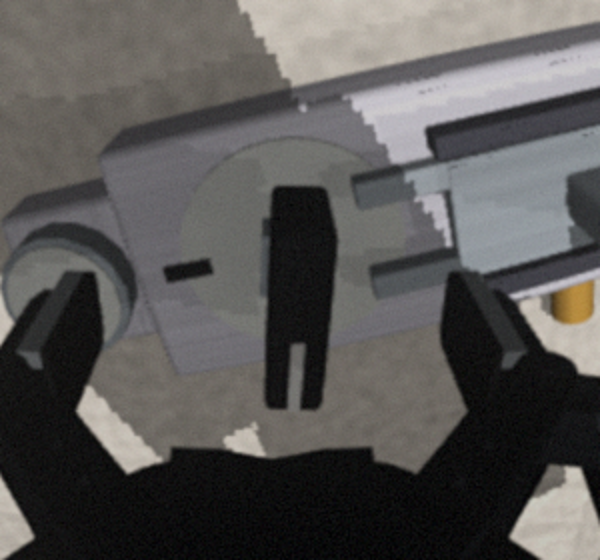

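The bar sits between the pads, with the white line from crop (299,345) to (294,408) and the jaw mid-line at about x=272, so the bar is a few mm to the +y side.

```bash
python3 - <<'E'
from h import *
import pickle
c=pickle.load(open("w3.p","rb"))
f=lambda x,y,z:onz(c,"wrist",180+x/2,120+y/2,z)
a,p=f(299,345,74),f(294.5,408,74);d=p-a
print(a,p,np.arctan2(d[1],d[0]),np.hypot(*d[:2]))
ma,mb=f(164,271,30),f(213,263,30);m=(ma+mb)/2;print("mark",m, "dir axis->mark",np.arctan2(*(m-a)[[1,0]]),np.hypot(*(m-a)[:2]),'radial dir',ma-mb)
A,B=f(103,152,30),f(178,374,30);print("end edge",A,B,np.arctan2(*(B-A)[[1,0]]))
A,B=f(105,155,30),f(598,40,30);print("long edge",A,B,np.arctan2(*(B-A)[[1,0]])-np.pi/2)
E
```

```text
[477.4 167.   74. ] [495.4 160.7  74. ] -0.3366748193867277 19.070658090375385
mark [471.25 136.75  30.  ] dir axis->mark -1.7713684960360792 30.868835416970295 radial dir [ -1.7 -14.9   0. ]
end edge [430.8 126.1  30. ] [507.4 119.2  30. ] -0.0898358732612902
long edge [431.8 126.3  30. ] [441.1 269.4  30. ] -0.06489825160694385
```

```bash

python3 -m crank '[{"fingers":-1,"xyz":[1,3.5,0],"turn":[0,0,0]},{"fingers":1,"xyz":[0,0,0],"turn":[0,0,0]},{"fingers":1,"xyz":[0,0,0],"turn":[0,0,0]},{"fingers":1,"xyz":[0,0,0],"turn":[0,0,0]},{"fingers":1,"xyz":[0,0,0],"turn":[0,0,0]}]' 30
python3 -m crank '[{"fingers":1,"xyz":[0,0,0],"turn":[0,0,0]},{"fingers":1,"xyz":[0,0,0],"turn":[0,0,0]},{"fingers":1,"xyz":[0,0,0],"turn":[0,0,0]},{"fingers":1,"xyz":[0,0,0],"turn":[0,0,0]},{"fingers":1,"xyz":[0,0,0],"turn":[0,0,0]}]'
```

```text
time_s: 3.08
tool_pos: [476.4, 168.1, 73.8]
orientation: [0.15, 0.989, 0.0, 0.0]
contact_force: [-0.5, 0.9, 0.2]
width: 38.7
finger_force: 0.0
time_s: 3.5
tool_pos: [476.3, 168.4, 73.6]
orientation: [0.15, 0.989, 0.0, 0.0]
contact_force: [-1.3, 4.9, 4.2]
width: 13.3
finger_force: 32.9
```

```bash

for i in 1; do :; done
python3 -m crank '[{"fingers":1,"xyz":[0,0,0],"turn":[0,0,-0.09]},{"fingers":1,"xyz":[0,0,0],"turn":[0,0,-0.09]},{"fingers":1,"xyz":[0,0,0],"turn":[0,0,-0.09]},{"fingers":1,"xyz":[0,0,0],"turn":[0,0,-0.09]},{"fingers":1,"xyz":[0,0,0],"turn":[0,0,-0.09]}]'
python3 -m crank '[{"fingers":1,"xyz":[0,0,0],"turn":[0,0,-0.09]},{"fingers":1,"xyz":[0,0,0],"turn":[0,0,-0.09]},{"fingers":1,"xyz":[0,0,0],"turn":[0,0,-0.09]},{"fingers":1,"xyz":[0,0,0],"turn":[0,0,-0.09]},{"fingers":1,"xyz":[0,0,0],"turn":[0,0,-0.09]}]'
python3 -m crank '[{"fingers":1,"xyz":[0,0,0],"turn":[0,0,-0.09]},{"fingers":1,"xyz":[0,0,0],"turn":[0,0,-0.09]},{"fingers":1,"xyz":[0,0,0],"turn":[0,0,-0.09]},{"fingers":1,"xyz":[0,0,0],"turn":[0,0,-0.09]},{"fingers":1,"xyz":[0,0,0],"turn":[0,0,-0.09]}]'
python3 -m crank '[{"fingers":1,"xyz":[0,0,0],"turn":[0,0,0]},{"fingers":1,"xyz":[0,0,0],"turn":[0,0,0]},{"fingers":1,"xyz":[0,0,0],"turn":[0,0,0]}]'
python3 -c "
from h import *
s=robot.state();o=s['orientation'];print(2*np.arctan2(o[1],o[0])-np.pi/2,s['tool_pos'],s['contact_force'],s['ft_torque'])"
```

```text
time_s: 3.92
tool_pos: [475.8, 167.5, 73.5]
orientation: [0.369, 0.929, -0.001, -0.0]
contact_force: [-9.0, -7.5, 11.8]
width: 13.4
finger_force: 33.5
time_s: 4.33
tool_pos: [474.9, 166.9, 73.5]
orientation: [0.567, 0.824, -0.003, -0.001]
contact_force: [-20.6, -13.2, 19.7]
width: 13.6
finger_force: 34.9
time_s: 4.75
tool_pos: [473.9, 166.8, 73.4]
orientation: [0.737, 0.676, -0.004, -0.001]
contact_force: [-34.5, -13.6, 25.8]
width: 13.5
finger_force: 36.0
time_s: 5.0
tool_pos: [473.9, 166.8, 73.4]
orientation: [0.735, 0.678, -0.004, -0.001]
contact_force: [-32.2, -14.4, 26.1]
width: 13.4
finger_force: 36.0
-0.08097136096704305 [473.91825176 166.82538081  73.42157726] [-32.23941172 -14.40784398  26.08370025] [-2.18347515  5.32394093  0.08042176]
```

```bash

python3 -m crank '[{"fingers":1,"xyz":[-1.5,-0.5,0],"turn":[0,0,0]},{"fingers":-1,"xyz":[0,0,0],"turn":[0,0,0]},{"fingers":-1,"xyz":[0,0,0],"turn":[0,0,0]},{"fingers":-1,"xyz":[0,0,0],"turn":[0,0,0]},{"fingers":-1,"xyz":[0,0,0],"turn":[0,0,0]}]'
python3 -m crank '[{"fingers":-1,"xyz":[0,0,0],"turn":[0,0,0]},{"fingers":-1,"xyz":[0,0,0],"turn":[0,0,0]},{"fingers":-1,"xyz":[0,0,0],"turn":[0,0,0]}]'
python3 -m crank '[{"fingers":-1,"xyz":[1.5,20,0],"turn":[0,0,0]},{"fingers":-1,"xyz":[1.5,20,0],"turn":[0,0,0]},{"fingers":-1,"xyz":[1.5,20,0],"turn":[0,0,0]},{"fingers":-1,"xyz":[1.5,20,0],"turn":[0,0,0]},{"fingers":-1,"xyz":[1.5,20,0],"turn":[0,0,0]}]'
python3 - <<'E'
from h import *
import pickle
c=cal("wrist");im=viewer.snapshot("wrist");pickle.dump(c,open("w4.p","wb"));cv2.imwrite("pics/w4.png",im)
print(robot.state()['tool_pos'],proj(c,"wrist",(475,167,74)),proj(c,"wrist",(483,266,74)))
E
```

```text
time_s: 5.42
tool_pos: [474.8, 167.6, 73.2]
orientation: [0.735, 0.678, -0.0, 0.0]
contact_force: [-0.3, -1.1, 0.1]
width: 61.3
finger_force: 0.0
time_s: 5.67
tool_pos: [474.8, 167.6, 73.2]
orientation: [0.735, 0.678, -0.0, 0.0]
contact_force: [0.5, 0.1, -0.6]
width: 85.1
finger_force: 0.0
time_s: 6.08
tool_pos: [482.2, 268.6, 73.3]
orientation: [0.735, 0.678, 0.0, 0.0]
contact_force: [0.9, -0.1, -0.8]
width: 85.4
finger_force: 0.0
[482.42191283 271.10209324  73.39667137] [318.3 408.1] [319.4 286.9]
```

View pics/w4.png

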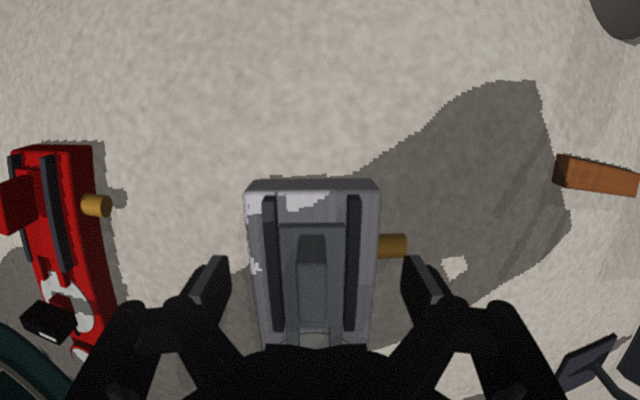

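The tab at (313,~280) is centred between the pads (228 and 402), and the block's edges run square to the jaws. I'm closing on the tab.

```bash

python3 -m crank '[{"fingers":1,"xyz":[0,-3,0],"turn":[0,0,0]},{"fingers":1,"xyz":[0,0,0],"turn":[0,0,0]},{"fingers":1,"xyz":[0,0,0],"turn":[0,0,0]},{"fingers":1,"xyz":[0,0,0],"turn":[0,0,0]},{"fingers":1,"xyz":[0,0,0],"turn":[0,0,0]}]' 40
python3 -m crank '[{"fingers":1,"xyz":[0,0,0],"turn":[0,0,0]},{"fingers":1,"xyz":[0,0,0],"turn":[0,0,0]},{"fingers":1,"xyz":[0,0,0],"turn":[0,0,0]},{"fingers":1,"xyz":[0,0,0],"turn":[0,0,0]},{"fingers":1,"xyz":[0,0,0],"turn":[0,0,0]}]'
python3 - <<'E'
from h import *
print(robot.state()['tool_pos'])
im=viewer.snapshot("top");im2=viewer.snapshot("side")
cv2.imwrite("pics/k.png",np.hstack([cv2.resize(im[175:235,170:275],(560,320),interpolation=cv2.INTER_CUBIC),cv2.resize(im2[135:197,260:300],(206,320),interpolation=cv2.INTER_CUBIC)]))
E
```

```text
time_s: 6.55
tool_pos: [482.3, 264.1, 73.4]
orientation: [0.735, 0.678, 0.0, 0.0]
contact_force: [-0.2, -0.3, -0.5]
width: 25.5
finger_force: 0.0
time_s: 6.97
tool_pos: [480.6, 264.6, 73.6]
orientation: [0.735, 0.678, -0.002, -0.001]
contact_force: [-21.8, -0.5, 14.6]
width: 13.2
finger_force: 41.0
[480.55355417 264.60861322  73.62634112]
```

View pics/k.png

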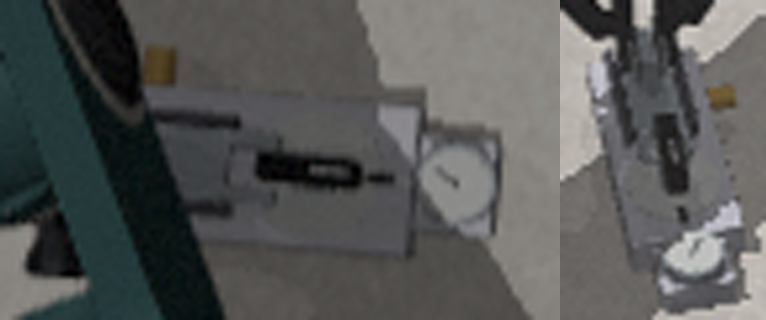

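The knob's white line points straight at the mark (crop (325,170) → (380,178)). I'm sliding the lock home.

```bash

python3 -m crank '[{"fingers":1,"xyz":[-2,-6,0],"turn":[0,0,0]},{"fingers":1,"xyz":[-0.5,-8,0],"turn":[0,0,0]},{"fingers":1,"xyz":[-0.6,-8,0],"turn":[0,0,0]},{"fingers":1,"xyz":[-0.6,-8,0],"turn":[0,0,0]},{"fingers":1,"xyz":[0,0,0],"turn":[0,0,0]}]'
python3 -m crank '[{"fingers":1,"xyz":[-0.5,-5,0],"turn":[0,0,0]},{"fingers":1,"xyz":[-0.4,-4,0],"turn":[0,0,0]},{"fingers":1,"xyz":[0,0,0],"turn":[0,0,0]},{"fingers":1,"xyz":[0,0,0],"turn":[0,0,0]}]'
```

```text
time_s: 7.48
tool_pos: [478.1, 233.4, 73.7]
orientation: [0.735, 0.678, -0.0, -0.0]
contact_force: [-9.4, -1.3, 6.7]
width: 13.6
finger_force: 40.4
time_s: 7.82
tool_pos: [477.6, 228.2, 73.8]
orientation: [0.735, 0.678, 0.003, -0.002]
contact_force: [-1.8, 34.0, -3.6]
width: 13.3
finger_force: 39.7
```

```bash

python3 -m crank '[{"fingers":1,"xyz":[0,0,0],"turn":[0,0,0]},{"fingers":1,"xyz":[0,0,0],"turn":[0,0,0]},{"fingers":1,"xyz":[0,-1,0],"turn":[0,0,0]},{"fingers":1,"xyz":[0,-1,0],"turn":[0,0,0]},{"fingers":1,"xyz":[0,0,0],"turn":[0,0,0]}]' 100
python3 - <<'E'
from h import *
im=viewer.snapshot("side");viewer.snapshot
a=cv2.resize(im[130:200,250:310],None,fx=8,fy=8,interpolation=cv2.INTER_CUBIC);cv2.imwrite("pics/s5.png",im);cv2.imwrite("pics/s5c.png",a)
c=cal("side")
for n,yy in (("axis",0),("tabhome",60),("tab36",64),("open",100)):print(n,proj(c,"side",(475+.077*yy,167+yy,74)),robot.state()['tool_pos'])
E
```

```text
time_s: 8.23
tool_pos: [477.6, 227.9, 74.0]
orientation: [0.735, 0.678, 0.004, -0.003]
contact_force: [-1.7, 49.9, -6.3]
width: 12.3
finger_force: 97.5
axis [280.3 160.8] [477.56403172 227.87999963  74.01188551]
tabhome [277.3 148.9] [477.56403172 227.87999963  74.01188551]
tab36 [277.1 148.1] [477.56403172 227.87999963  74.01188551]
open [275.4 141.3] [477.56403172 227.87999963  74.01188551]
```

```bash

python3 -m crank '[{"fingers":1,"xyz":[0,5,0],"turn":[0,0,0]},{"fingers":-1,"xyz":[0,0,0],"turn":[0,0,0]},{"fingers":-1,"xyz":[0,0,0],"turn":[0,0,0]},{"fingers":-1,"xyz":[0,0,0],"turn":[0,0,0]},{"fingers":-1,"xyz":[0,0,0],"turn":[0,0,0]}]' 40
python3 -m crank '[{"fingers":-1,"xyz":[0,0,0],"turn":[0,0,0]},{"fingers":-1,"xyz":[0,0,0],"turn":[0,0,0]},{"fingers":-1,"xyz":[0,0,20],"turn":[0,0,0]},{"fingers":-1,"xyz":[0,0,30],"turn":[0,0,0]},{"fingers":-1,"xyz":[0,0,30],"turn":[0,0,0]}]'
python3 -m crank '[{"fingers":-1,"xyz":[0,-25,10],"turn":[0,0,0]},{"fingers":-1,"xyz":[0,-25,0],"turn":[0,0,0]},{"fingers":-1,"xyz":[0,-25,0],"turn":[0,0,0]},{"fingers":-1,"xyz":[0,-25,0],"turn":[0,0,0]},{"fingers":-1,"xyz":[0,0,0],"turn":[0,0,0]}]'
python3 - <<'E'
from h import *
import pickle
c=cal("wrist");im=viewer.snapshot("wrist");pickle.dump(c,open("w6.p","wb"));cv2.imwrite("pics/w6.png",im)
print(c[1],robot.state()['tool_pos'])
for yy,z in ((0,74),(24,74),(-30,30),(43,74),(77,74),(132,30)):print(yy,proj(c,"wrist",(475+.077*yy,167+yy,z)))
a=im[150:320,240:390];cv2.imwrite("pics/w6c.png",cv2.resize(a,None,fx=3.5,fy=3.5,interpolation=cv2.INTER_CUBIC))
E
```

```text
time_s: 8.7
tool_pos: [477.7, 228.1, 73.2]
orientation: [0.735, 0.678, -0.0, 0.0]
contact_force: [-1.0, -0.6, -0.6]
width: 60.1
finger_force: 0.0
time_s: 9.12
tool_pos: [477.2, 228.2, 153.6]
orientation: [0.735, 0.678, -0.001, -0.0]
contact_force: [-0.7, 0.5, 0.5]
width: 85.5
finger_force: 0.0
time_s: 9.53
tool_pos: [477.6, 125.6, 163.5]
orientation: [0.736, 0.677, -0.0, 0.0]
contact_force: [-0.4, 0.3, -0.6]
width: 85.5
finger_force: 0.0
[483.05324726 203.44898083 282.8433171 ] [477.7103636 127.0045685 163.4974953]
0 [307.7 156.4]
24 [307.3 121.3]
-30 [309.3 182.5]
43 [307.1  93.1]
77 [306.7  43.2]
132 [307.8  -9.6]
```

```bash
python3 -c "
import cv2
a=cv2.imread('pics/w6.png')[0:200,215:400];cv2.imwrite('pics/w6c.png',cv2.resize(a,None,fx=3,fy=3,interpolation=cv2.INTER_CUBIC))"
```

```text
(no output)
```

View pics/w6c.png

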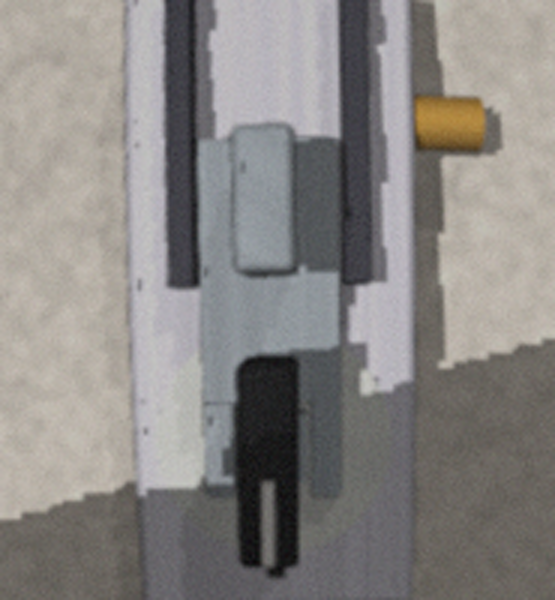

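All in place: the tab spans crop rows 125–272, against a predicted home of 130–279, and the tab-to-bar gap is 28.3 px against 28.2 predicted. The bar points down the centre line to the mark. The lock is fully home, so I'm going to the batten.

```bash

python3 -m crank '[{"fingers":-1,"xyz":[5,-30,0],"turn":[0,0,-0.124]},{"fingers":-1,"xyz":[5,-30,0],"turn":[0,0,-0.124]},{"fingers":-1,"xyz":[5,-30,0],"turn":[0,0,-0.124]},{"fingers":-1,"xyz":[5,-30,0],"turn":[0,0,-0.124]},{"fingers":-1,"xyz":[5,-30,0],"turn":[0,0,-0.124]}]' 40 >/dev/null
python3 -m crank '[{"fingers":-1,"xyz":[5,-30,0],"turn":[0,0,-0.124]},{"fingers":-1,"xyz":[5,-30,0],"turn":[0,0,-0.124]},{"fingers":-1,"xyz":[5,-30,0],"turn":[0,0,-0.124]},{"fingers":-1,"xyz":[5,-30,0],"turn":[0,0,-0.124]},{"fingers":-1,"xyz":[5,-28,0],"turn":[0,0,-0.124]}]'
python3 -m crank '[{"fingers":-1,"xyz":[0,0,0],"turn":[0,0,0]},{"fingers":-1,"xyz":[0,0,0],"turn":[0,0,0]}]' >/dev/null
cat > b.py <<'E'
from h import *
import sys
n=sys.argv[1]
c=cal("wrist");im=viewer.snapshot("wrist");cv2.imwrite(f"pics/{n}.png",im)
s=robot.state();o=s['orientation'];print(s['tool_pos'],2*np.arctan2(o[1],o[0])-np.pi/2)
h=cv2.cvtColor(im,cv2.COLOR_BGR2HSV);m=cv2.inRange(h,(5,120,40),(14,255,255));m=cv2.morphologyEx(m,cv2.MORPH_OPEN,np.ones((3,3)))
for k in cv2.findContours(m,0,cv2.CHAIN_APPROX_NONE)[0]:
    if cv2.contourArea(k)<400: continue
    w=np.array([onz(c,"wrist",*q[0],63)[:2] for q in k],np.float32)
    (cx,cy),(a,b),_=r=cv2.minAreaRect(w);B=cv2.boxPoints(r);e=[B[1]-B[0],B[2]-B[1]];e=max(e,key=np.linalg.norm)
    print("c",round(cx,1),round(cy,1),"size",round(a,1),round(b,1),"yaw",np.arctan(e[1]/e[0]).round(3),"px",cv2.boundingRect(k))
for p in [(633,-144,63),(422,-197,63),(528,-171,63)]: print(proj(c,"wrist",p))
E
python3 b.py w7
```

```text
time_s: 10.42
tool_pos: [528.0, -170.5, 163.2]
orientation: [0.993, 0.122, 0.0, -0.0]
contact_force: [-0.2, 0.9, 0.7]
width: 85.6
finger_force: 0.0
[ 527.8095646  -169.03533384  162.96223055] -1.3200401227061729
c 526.3 -172.3 size 218.2 23.8 yaw 0.248 px (300, 62, 33, 262)
[315.1  60.2]
[314.5 321.6]
[315.5 208.7]
```

```bash

python3 -m crank '[{"fingers":-1,"xyz":[-0.3,-0.6,-22],"turn":[0,0,0]},{"fingers":-1,"xyz":[-0.3,-0.6,-22],"turn":[0,0,0]},{"fingers":-1,"xyz":[-0.3,-0.6,-22],"turn":[0,0,0]},{"fingers":-1,"xyz":[-0.3,-0.6,-22],"turn":[0,0,0]},{"fingers":-1,"xyz":[0,-0.5,-15],"turn":[0,0,0]}]'
python3 -m crank '[{"fingers":1,"xyz":[0,0,0],"turn":[0,0,0]},{"fingers":1,"xyz":[0,0,0],"turn":[0,0,0]},{"fingers":1,"xyz":[0,0,0],"turn":[0,0,0]},{"fingers":1,"xyz":[0,0,0],"turn":[0,0,0]},{"fingers":1,"xyz":[0,0,0],"turn":[0,0,0]}]' 50
python3 -m crank '[{"fingers":1,"xyz":[0,0,0],"turn":[0,0,0]},{"fingers":1,"xyz":[0,0,0],"turn":[0,0,0]},{"fingers":1,"xyz":[0,0,0],"turn":[0,0,0]},{"fingers":1,"xyz":[0,0,0],"turn":[0,0,0]}]'
```

```text
time_s: 11.05
tool_pos: [526.0, -170.6, 58.4]
orientation: [0.992, 0.126, -0.001, -0.0]
contact_force: [-0.4, -0.5, -0.6]
width: 85.7
finger_force: 0.0
time_s: 11.47
tool_pos: [527.0, -172.2, 61.6]
orientation: [0.992, 0.125, 0.001, 0.0]
contact_force: [-0.0, -1.0, -0.8]
width: 25.2
finger_force: 0.0
time_s: 11.8
tool_pos: [527.0, -172.4, 61.7]
orientation: [0.992, 0.125, 0.001, 0.0]
contact_force: [-1.1, 1.8, 6.6]
width: 23.1
finger_force: 49.7
```

```bash

python3 -m crank '[{"fingers":1,"xyz":[0,0,4],"turn":[0,0,0]},{"fingers":1,"xyz":[0,0,8],"turn":[0,0,0]},{"fingers":1,"xyz":[0,0,12],"turn":[0,0,0]},{"fingers":1,"xyz":[0,0,14],"turn":[0,0,0]},{"fingers":1,"xyz":[0,0,14],"turn":[0,0,0]}]' 60
python3 -m crank '[{"fingers":1,"xyz":[0,0,14],"turn":[0,0,0]},{"fingers":1,"xyz":[0,0,14],"turn":[0,0,0]},{"fingers":1,"xyz":[0,0,10],"turn":[0,0,0]},{"fingers":1,"xyz":[0,0,6],"turn":[0,0,0]},{"fingers":1,"xyz":[0,0,0],"turn":[0,0,0.04]}]'
python3 -m crank '[{"fingers":1,"xyz":[0,0,0],"turn":[0,0,0.08]},{"fingers":1,"xyz":[0,5,0],"turn":[0,0,0.08]},{"fingers":1,"xyz":[0,8,0],"turn":[0,0,0.08]},{"fingers":1,"xyz":[0,10,0],"turn":[0,0,0.08]},{"fingers":1,"xyz":[0,12,0],"turn":[0,0,0.08]}]'
python3 -m crank '[{"fingers":1,"xyz":[5,12,0],"turn":[0,0,0.08]},{"fingers":1,"xyz":[7,12,0],"turn":[0,0,0.08]},{"fingers":1,"xyz":[7,12,0],"turn":[0,0,0.08]},{"fingers":1,"xyz":[7,12,0],"turn":[0,0,0.08]},{"fingers":1,"xyz":[7,12,0],"turn":[0,0,0.08]}]'
python3 -m crank '[{"fingers":1,"xyz":[7,12,0],"turn":[0,0,0.08]},{"fingers":1,"xyz":[7,12,0],"turn":[0,0,0.08]},{"fingers":1,"xyz":[7,12,0],"turn":[0,0,0.08]},{"fingers":1,"xyz":[7,12,0],"turn":[0,0,0.08]},{"fingers":1,"xyz":[7,12,0],"turn":[0,0,0.08]}]'
python3 -m crank '[{"fingers":1,"xyz":[7,10,0],"turn":[0,0,0.04]},{"fingers":1,"xyz":[5,8,0],"turn":[0,0,0.02]},{"fingers":1,"xyz":[2,4,0],"turn":[0,0,0]},{"fingers":1,"xyz":[0,0,0],"turn":[0,0,0]},{"fingers":1,"xyz":[0,0,0],"turn":[0,0,0]}]'
python3 - <<'E'
from h import *
s=robot.state();o=s['orientation'];print(s['tool_pos'],o,2*np.arctan2(o[1],o[0])-np.pi/2)
c=cal("wrist");im=viewer.snapshot("wrist");cv2.imwrite("pics/w8.png",im)
h=cv2.cvtColor(im,cv2.COLOR_BGR2HSV);m=cv2.inRange(h,(5,120,40),(14,255,255));m=cv2.morphologyEx(m,cv2.MORPH_OPEN,np.ones((3,3)))
for k in cv2.findContours(m,0,cv2.CHAIN_APPROX_NONE)[0]:
    if cv2.contourArea(k)<300: continue
    w=np.array([onz(c,"wrist",*q[0],159)[:2] for q in k],np.float32)
    (cx,cy),(a,b),g=r=cv2.minAreaRect(w);print("c",cx,cy,a,b,g,cv2.boundingRect(k),w.min(0),w.max(0))
print(proj(c,"wrist",(734,12,150)))
E
```

```text
time_s: 12.22
tool_pos: [526.5, -172.4, 114.2]
orientation: [0.992, 0.125, 0.0, 0.0]
contact_force: [-0.6, -0.6, -0.4]
width: 23.1
finger_force: 59.0
time_s: 12.63
tool_pos: [526.9, -172.5, 158.2]
orientation: [0.99, 0.144, 0.001, 0.0]
contact_force: [0.0, 0.8, -0.9]
width: 23.0
finger_force: 59.0
time_s: 13.05
tool_pos: [526.3, -137.2, 156.1]
orientation: [0.941, 0.34, -0.0, -0.0]
contact_force: [-0.3, 0.2, -0.8]
width: 23.1
finger_force: 59.0
time_s: 13.47
tool_pos: [559.6, -76.7, 156.2]
orientation: [0.854, 0.52, -0.0, -0.0]
contact_force: [0.3, -0.7, -1.5]
width: 23.1
finger_force: 59.0
time_s: 13.88
tool_pos: [594.6, -16.7, 156.2]
orientation: [0.734, 0.679, -0.0, -0.0]
contact_force: [-0.0, 0.3, -1.4]
width: 23.2
finger_force: 59.0
time_s: 14.3
tool_pos: [608.3, 4.6, 156.2]
orientation: [0.715, 0.699, -0.0, -0.0]
contact_force: [0.2, -0.1, -0.6]
width: 23.1
finger_force: 59.0
[608.29469789   4.58796831 156.16041201] [ 7.14921991e-01  6.99204190e-01 -1.88685045e-04 -1.07498963e-04] -0.02222878480793966
c 608.2398071289062 38.545379638671875 148.84506225585938 23.72053337097168 88.62576293945312 (284, 24, 63, 325) [595.3 -35.9] [621.  113.1]
[540.9 245.5]
```

```bash
python3 - <<'E'
from h import *
c=cal("wrist");im=cv2.imread("pics/w8.png");g=cv2.cvtColor(im,cv2.COLOR_BGR2GRAY)
for p in [(772,-32,12),(772,56,12),(882,56,12)]:print(proj(c,"wrist",p))
u,v=map(int,proj(c,"wrist",(785,40,12)));print(im[v,u])
m=(g<int(g[v,u])+18).astype(np.uint8);n,l=cv2.connectedComponents(m);m=(l==l[v,u]).astype(np.uint8)
k=max(cv2.findContours(m,0,cv2.CHAIN_APPROX_NONE)[0],key=cv2.contourArea);print(cv2.boundingRect(k))
w=np.array([onz(c,"wrist",*q[0],12)[:2] for q in k])
for a in range(-40,70,10):
    s=w[(abs(w[:,1]-a)<5)&(w[:,0]<800)];print(a,s[:,0].min() if len(s) else None)
for x in(780,800,820):
    s=w[abs(w[:,0]-x)<5];print(x,s[:,1].max() if len(s) else None,s[:,1].min() if len(s) else None)
# tip: rows near predicted pixel
print(g[232:262:2,520:560:2])
E
```

```text
[478.  223.1]
[488.1 136.4]
[565.7 142.8]
[46 44 45]
(477, 12, 163, 238)
-40 None
-30 769.6
-20 768.3
-10 768.5
0 768.8
10 769.1
20 768.8
30 769.0
40 769.1
50 769.7
60 769.6
780 59.0 -30.1
800 59.0 -30.1
820 58.4 -30.0
[[155 202 200 201 199 197 197 190 191 200 190 199 200 199 200 190 199 200
  112  39]
 [199 208 197 200 193 195 203 202 205 201 197 201 197 201 193 197 202 192
   40  41]
 [201 204 201 200 195 193 203 202 200 201 208 198 197 204 197 185 169  95
   46  55]
 [201 200 200 195 192 192 203 200 199 198 204 206 186 139 107  73  62  66
   69  71]
 [198 204 198 202 199 207 202 206 192 198 204 144  48  72  78  79  84  81
   89  88]
 [199 194 189 203 205 205 208 201 197 202 201 104  45  90  91  90  97  86
   97  96]
 [199 197 196 195 196 195 195 194 202 196 196 170 114 115 105 102  96  88
   84  86]
 [195 201 198 194 187 186 190 193 203 202 201 202 199 197 199 198 196 170
   52  49]
 [202 201 196 197 188 193 195 196 199 203 208 200 194 205 199 200 195 192
  138  39]
 [199 201 200 208 200 197 192 197 196 202 199 199 199 198 202 193 190 195
  192 167]
 [200 196 202 209 205 197 196 200 193 195 190 190 192 191 199 194 201 194
  194 196]
 [197 201 201 200 202 202 192 199 194 196 193 191 190 191 196 197 194 192
  191 200]
 [196 201 198 195 201 194 194 201 195 194 198 197 190 199 198 191 192 192
  197 190]
 [202 204 200 197 202 187 194 197 201 193 206 201 196 202 198 193 197 195
  194 191]
 [207 202 202 201 201 199 198 202 202 203 203 193 202 192 193 191 199 198
  192 197]]
```

```bash

python3 -m crank '[{"fingers":1,"xyz":[2,4,0.5],"turn":[0,0,0.008]},{"fingers":1,"xyz":[2,4,0.5],"turn":[0,0,0.007]},{"fingers":1,"xyz":[0.5,2,0.5],"turn":[0,0,0]},{"fingers":1,"xyz":[0,0,0],"turn":[0,0,0]},{"fingers":1,"xyz":[0,0,0],"turn":[0,0,0]}]'
python3 -m crank '[{"fingers":1,"xyz":[0,0,0],"turn":[0,0,0]},{"fingers":1,"xyz":[0,0,0],"turn":[0,0,0]},{"fingers":1,"xyz":[0,0,0],"turn":[0,0,0]},{"fingers":1,"xyz":[0,0,0],"turn":[0,0,0]},{"fingers":1,"xyz":[0,0,0],"turn":[0,0,0]}]'
python3 - <<'E'
from h import *
ims={n:viewer.snapshot(n) for n in("top","side")}
for n,im in ims.items():
    c=cal(n);h=cv2.cvtColor(im,cv2.COLOR_BGR2HSV);m=cv2.inRange(h,(5,120,40),(14,255,255))
    print(n,[proj(c,n,(613,14+s*110,150)) for s in(-1,1)])
    for k in cv2.findContours(m,0,2)[0]:
        if cv2.contourArea(k)>60:
            r=cv2.minAreaRect(k);x,y=r[0]
            if y<300 and 150<x<420:print(r,cv2.boundingRect(k),onz(c,n,x,y,159))
E
```

```text
time_s: 14.77
tool_pos: [613.0, 14.8, 157.8]
orientation: [0.709, 0.705, 0.0, 0.0]
contact_force: [0.7, -0.4, -0.6]
width: 23.1
finger_force: 59.0
time_s: 15.18
tool_pos: [612.9, 14.6, 157.8]
orientation: [0.709, 0.705, -0.0, -0.0]
contact_force: [-0.7, 0.4, -0.5]
width: 23.0
finger_force: 59.0
top [array([329.2, 149.7]), array([240.2, 148.3])]
((261.7241516113281, 149.3103485107422), (17.107370376586914, 6.643638610839844), 4.763641834259033) (253, 146, 18, 8) [609.5  69.8 159. ]
((321.5, 149.5), (9.0, 15.0), 90.0) (314, 145, 16, 10) [611.3 -76.6 159. ]
((190.8240203857422, 115.96800231933594), (9.12315845489502, 41.501426696777344), 10.30484676361084) (183, 95, 16, 43) [689.8 245.9 159. ]
side [array([345. , 191.7]), array([322.8, 144.1])]
((342.8424377441406, 184.25341796875), (13.903779029846191, 7.117410659790039), 65.55604553222656) (337, 177, 12, 15) [613.7 -73.2 159. ]
```

```bash
python3 -c "
from station import workorder
print(workorder.finish_job())"
```

```text
the job is handed in; nothing more can be done
None
```

I handed the job in at about 15 s: the knob points at the mark, the lock fork is home against its stop, and the arm is still holding the batten level and square across the spray, about 12 cm in front of the nozzle at 150 mm height.

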